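Lay up a pinwheel lamp base in the corner jig and hold it clamped with the cam lever

TASK

Complete the pinwheel lamp base in the gluing jig for a dry fit: lay the two dark walnut bars flat into the two empty places between the oak bars, so that the four bars form a pinwheel ring (each bar's end against its neighbour's side), and let go of them. Then take the red grip and swing the cam lever to its highest lift, over the red line on the board, so that the jaw squeezes all the joints shut, and finish the program while still holding the grip there: the spring throws the lever back if it is let go. Leave the glue bottle, the screw jar and the hammer where they are.

Things in the scene. Friction and masses are not known exactly. Their poses are not given: they have to be found in the camera images.
- jig: Corner gluing jig, fixed to the bench: plywood board 310 x 310 x 18 mm. Origin: centre of its underside, x and y along its edges. Two fixed beech fences, 14 mm high above the board, with inside faces at x = 118 and y = 118 mm, form the corner that the bars are clamped against. The finished pinwheel is 120 mm square with a 64 mm square opening in the middle.
- jaw: L-shaped moving wooden jaw facing the fixed corner across the bars, 14 mm high above the board. Origin: its inside corner at board-top level, (-16, -16) mm in the jig frame when open (14 mm of slack in x and y). The cam drives it through a roller, along the diagonal to the fixed corner, up to 18 mm in x and y; springs behind it (2.5 N/mm) give once the bars are tight (about 18 N).
- lever (a joint): Cam lever angle about its upright pivot: 0 = open (start), growing anticlockwise from above. 1.6 rad is the cam's highest lift, the lever over the red line; beyond it the lift falls, stop at 2.0. A spring pulls it back to 0: 1.5 N at the grip when open, up to about 6 N on the way. In the jig frame the lever points from the pivot at angle -1.780 rad (from +x towards +y) plus the joint value.
- pivot (a point): Pivot axis of the cam lever at board-top level, (-91, -91) mm in the jig frame; axes as the jig's.
- grip: Red upright round grip, 26 mm in diameter, 42 mm tall, on the outer end of the steel lever arm, 150 mm from the pivot; turns freely on its pin. Origin: its axis at mid height, 73 mm above the bench (grip from 52 to 94 mm; top of the arm at 50 mm).
- gap_left (a point): Middle of the left empty place for a walnut bar while the jaw is open, at board-top level (18 mm above the bench), for the bar's underside centre; the bar lies along the jig's y there, with about 4 mm of play each way. Clamped home, the bar's centre is at (12, 72) mm in the jig frame.
- gap_right (a point): Middle of the right empty place, beside the +x fence, for the other walnut bar while the jaw is open, at board-top level; the bar lies along the jig's y there, with about 4 mm of play each way. Clamped home, the bar's centre is at (104, 44) mm in the jig frame.
- walnut_a: Loose dark walnut bar, 92 x 28 x 40 mm, about 66 g, on the bench left of the jig. Origin: centre of its underside; x along its length, z up. The walnut bars are alike: either goes in either place, either way round. In the jig the bars stand 26 mm above fences and jaw and the ring's middle is open, so fingers fit on both long sides at the bar's middle.
- walnut_b: The other walnut bar, same as walnut_a.
- oak_far: Pale oak bar 92 x 28 x 40 mm, already in the jig along the +y fence at the fixed corner, a few mm loose. Origin: centre of its underside; x along its length. Clamped home: (72, 104) mm in the jig frame, along jig x.
- oak_near: Pale oak bar 92 x 28 x 40 mm, already in the jig beside the jaw's leg on the -y side, a few mm loose. Origin: centre of its underside; x along its length. Clamped home: (44, 12) mm in the jig frame, along jig x.
- glue: White glue bottle with a yellow label and an orange cap, 54 mm in diameter, 150 mm tall, standing on the bench; origin under its centre. To be left alone.
- jar: Jar of brass screws with a black lid, 66 mm in diameter, 85 mm tall, standing on the bench; origin under its centre. To be left alone.
- hammer: Hammer lying on the bench, farther left than the walnut bars, about 0.3 m long along x; origin on its underside. To be left alone.
Not all that is in view belongs to the job. Leave any blue look-alike of the walnut_b alone. What is shaped like the walnut_a but pink is not meant.

How it is judged:
By the outcome, as a careful person would: the job done as asked, in the order asked, and still so for the second after the job is handed in, while the arm keeps its last pose, push and grip.
It also fails if it takes over 58 s, if anything falls off the work surface, if the arm or the gripper's body presses on something with over 40 N, if the wrist force passes 120 N, or if a joint passes its speed limit or range.

ROBOT

A 6-joint arm with a two-finger parallel gripper is mounted at the origin on the work surface. World frame = base frame: x ahead of the robot, y to its left, z up, the work surface at z = 0. Lengths are in m, angles in rad, forces in N, time in s.
With the tool pointing down it reaches from about 0.3 to 0.775 m from the base axis. Payload 14.6 kg.
Tool frame: the origin (TCP) lies midway between the tips of the shut fingers; the grasp point (between the pads) lies 19 mm behind it; z points along the fingers, y is the direction in which the jaws open and shut (so a half turn about z gives the same grasp; the last joint's range is limited). The gripper opens to 94 mm and grips with 3 to 60 N. Pads are 16 mm wide; open, the fingers measure 119 mm over their backs; the gripper's body (75 mm by 177 mm) begins 78 mm behind the grasp point.
Start: joints at [1.104, 0.3, 1.521, -0, 1.321, -0.067], TCP at [0.214, 0.507, 0.205] pointing down, gripper open.
Joint ranges: [-3.03, 3.03], [-0.79, 2.21], [0.23, 2.52], [-1.04, 4.18], [0, 3.07], [-2.55, 2.55]. Speed limits (rad/s): [2.22, 2.22, 2.57, 3.14, 3.14, 3.14].

INTERFACE

Orientations are given as [roll, pitch, yaw] about the fixed x, y, z axes, in that order (R = Rz(yaw) Ry(pitch) Rx(roll)).
In Python, from station import readout, imaging, job gives the robot as it stands.
- The arm moves only by the tool arm_command, never from a script. Its argument "increments" is a list of rows, each an object with "gripper": the opening, from 0 (shut) to 1 (fully open); "slide": the shift along the world's x, y, z in m, a list of three; "yaw": the turn about the world's z in rad. A call has 1 to 8 rows; each row is the pose to reach, as a shift and turn from the pose commanded when the call began; what a row does not reach only later rows make up. A row lasts 1/8 s, in which the tool goes at most 62.5 mm and 10.7 degrees, less where a joint would pass 70% of its speed; a pose out of reach is approached as far as the arm can. A call with a gripper value outside its range is refused whole. The fingers move at their own pace and stop on an object; "grip_force" is the grip in N (left out, the last holds). Time passes only in rows, so rows that repeat a pose let the fingers close. It gives the time, the measured TCP pose, the force and the opening at its end, in the units of the state.
- readout.get_obs(): the state, without advancing time (a new reading comes with each control period).
- imaging.camera(name): name is "scene" or "side" or "wrist"; returns a dict with "color" (400x640x3 uint8, red, green, blue), "mtx" (3x3 intrinsics, pixels), "rvec" (rotation vector, rad) and "tvec" (3), from world to camera coordinates, as OpenCV has them. Camera axes: x right, y down, z forward; pixel columns grow to the right and rows downward; lengths in m; the calibration is good to about 2 mm. A picture is of the moment at which its call begins. There is no depth.
- job.hand_in(): hands the job in, once; it reports no verdict.
The state is a dict: "time_s": time; "qpos": joint angles; "joint_vel": joint speeds; "tau": joint torques, N m; "ee_pos": TCP position; "eef_rot": TCP orientation; "force": force on the tool from outside, world axes, zero at the start; "moment": the same for the moment, N m; "grip_width": finger opening in m.
Only numpy, scipy, OpenCV 4.12 (cv2) and the standard library are available. Lean on these libraries where they do the work, as an engineer would, in place of code of your own. Each camera call takes 0.05 s, during which the arm holds its last target. There are 200 camera calls.

## Working session

There is one attempt and no reset: what is moved stays moved. The work goes in short steps, Python scripts to look and compute and a tool call to move; the robot and the scene stay as the last step left them, time stands still between calls to the robot, and variables do not carry over. Pictures are saved under pics/ and viewed, about 8 in all and at most 12, crops included, and the job is handed in when it is done.

Besides the shell and the picture viewer there is one more tool, called by a JSON object that holds its "name" and its "arguments", one argument or row to a line. arm_command: Moves the arm, as the interface text tells. Its arguments: {"type":"object","properties":{"increments":{"type":"array","items":{"type":"object","properties":{"gripper":{"type":"number"},"slide":{"type":"array","items":{"type":"number"}},"yaw":{"type":"number"}}}},"grip_force":{"type":"number"}},"required":["increments"]}

```bash
mkdir -p pics
cat > h.py <<'E'
import numpy as np, cv2, json
from station import readout, imaging, job
def snap(name, f):
    d=imaging.camera(name); cv2.imwrite(f'pics/{f}.png', d['color'][:,:,::-1])
    np.savez(f'pics/{f}.npz', **{k:np.array(d[k]) for k in ('mtx','rvec','tvec','color')})
def load(f): return np.load(f'pics/{f}.npz')
def ray(f,uv):
    d=load(f); R=cv2.Rodrigues(d['rvec'].reshape(3))[0]
    o=-R.T@d['tvec'].reshape(3); v=R.T@np.linalg.inv(d['mtx'])@np.array([uv[0],uv[1],1.]); return o,v/np.linalg.norm(v)
def onz(f,uv,z):
    o,v=ray(f,uv); return o+v*(z-o[2])/v[2]
def tri(*obs):
    A=np.zeros((3,3));b=np.zeros(3)
    for f,uv in obs:
        o,v=ray(f,uv);P=np.eye(3)-np.outer(v,v);A+=P;b+=P@o
    p=np.linalg.solve(A,b); return p,[np.linalg.norm(np.cross(p-ray(f,uv)[0],ray(f,uv)[1])) for f,uv in obs]
def proj(f,P):
    d=load(f); return cv2.projectPoints(np.float64(P).reshape(-1,1,3),d['rvec'],d['tvec'],d['mtx'],None)[0].reshape(-1,2)
def crop(f,x0,y0,x1,y1,s,out):
    im=load(f)['color'][y0:y1,x0:x1,::-1]; cv2.imwrite(f'pics/{out}.png',cv2.resize(im,None,fx=s,fy=s,interpolation=cv2.INTER_CUBIC))
E
python3 - <<'E'
from h import *
for n in('scene','side','wrist'): snap(n,n+'0')
a=[load(n+'0')['color'] for n in('scene','side')]
cv2.imwrite('pics/both.png',cv2.resize(np.vstack(a),None,fx=.75,fy=.75,interpolation=cv2.INTER_AREA)[:,:,::-1])
print(readout.get_obs())
for n in('scene','side','wrist'): print(n,ray(n+'0',(320,200)))
E
```

```text
{'time_s': 0.15, 'qpos': array([ 1.10443232e+00,  3.00352914e-01,  1.52143254e+00, -2.61250397e-05,
        1.32073955e+00, -6.66080604e-02]), 'joint_vel': array([-3.22534359e-06, -6.81775545e-04, -9.47273334e-04, -1.60180458e-03,
        9.01637292e-04,  5.59425186e-04]), 'tau': array([ 8.27176355e-04, -5.31950212e+01, -3.52825177e+01,  7.08117429e-02,
        2.35805515e-02, -4.46613694e-05]), 'ee_pos': array([0.21397495, 0.50644234, 0.20501401]), 'eef_rot': array([-3.14066068e+00, -3.68059951e-05,  2.74184317e+00]), 'force': array([0.6373224 , 0.61070935, 0.57926375]), 'moment': array([0.03752296, 0.05098209, 0.00579513]), 'grip_width': 0.09415941328297998}
scene (array([ 1.50651808, -0.31523214,  0.97806838]), array([-0.72394954,  0.21627568, -0.65507396]))
side (array([-0.3807236 , -0.9736238 ,  0.95623799]), array([ 0.5702187 ,  0.59977659, -0.56135432]))
wrist (array([0.13706352, 0.53957417, 0.38479216]), array([ 0.26819886, -0.08995731, -0.95915434]))
```

View pics/scene0.png

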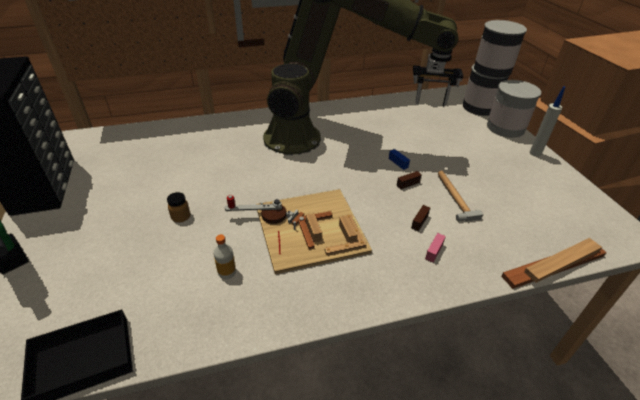

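View pics/side0.png

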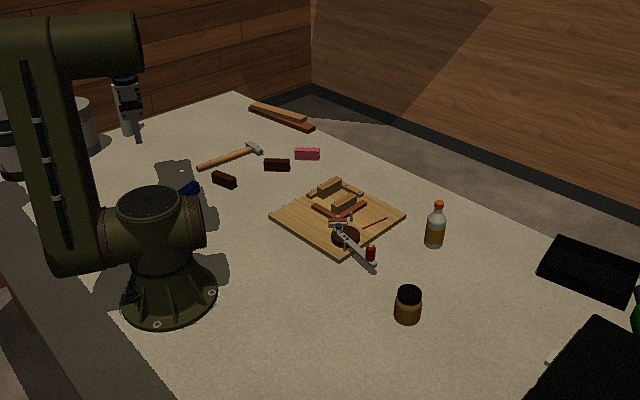

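The scene picture shows two dark walnut bars at (408,180) and (421,217). The blue look-alike is at (399,159) and the pink one at (436,247). The jig is around (313,230) and the red grip at (231,202). I take the two dark brown bars as the ones meant. Next I enlarge both views to confirm and measure.

Run:
```python
from h import *
crop('scene0',220,145,480,275,3,'c1'); crop('side0',170,135,420,285,3.2,'c2')
```

```text
(no output)
```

View pics/c1.png

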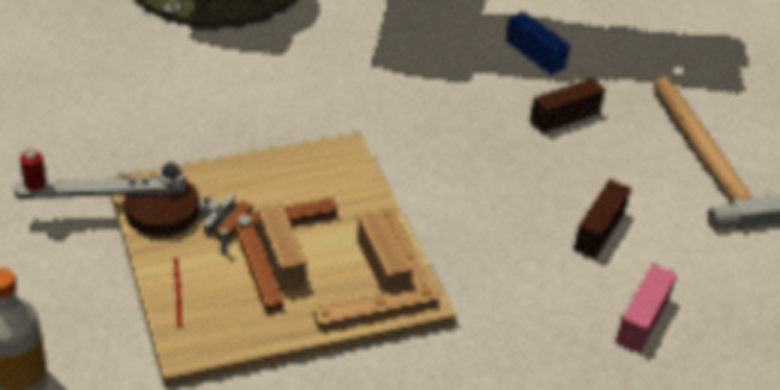

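View pics/c2.png

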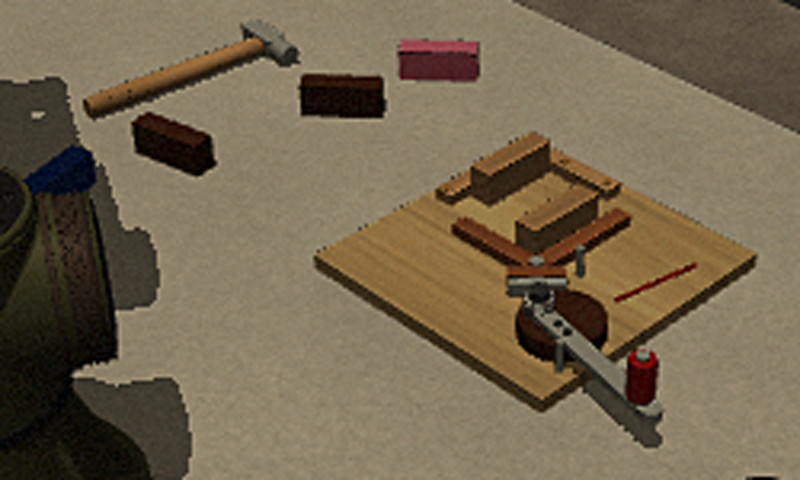

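Confirmed: the dark brown bars are at crop1 (567,105) and (602,218), which is crop2 (173,143) and (342,95). The blue bar at (537,42) and the pink at (646,307) are look-alikes and stay put. Now I compute positions.

Run:
```python
from h import *
from scipy.optimize import least_squares
np.set_printoptions(precision=4,suppress=True)
s=lambda x,y:('scene0',(220+x/3,145+y/3)); d=lambda x,y:('side0',(170+x/3.2,135+y/3.2))
# board corners jig: (-,-),(+,-),(+,+),(-,+)
cs={(-1,-1):[s(113,182),d(541,402)],(1,-1):[s(165,378),d(757,258)],(1,1):[s(455,322)],(-1,1):[s(358,135),d(315,258)]}
for k,o in cs.items():
    print(k,[onz(*q,.018) for q in o], tri(*o) if len(o)>1 else '')
def res(p):
    c,q=np.cos(p[2]),np.sin(p[2]);r=[]
    for k,o in cs.items():
        P=[p[0]+.155*(c*k[0]-q*k[1]),p[1]+.155*(q*k[0]+c*k[1]),.018]
        for f,uv in o: r+=list(proj(f,P)[0]-uv)
    return r
r=least_squares(res,[.6,0,0]);print('jig',r.x,r.fun)
print('grip top',tri(s(32,155),d(642,352)))
# bars: fit box top
for n,so,do in [('near',[(532,100),(600,80),(604,98),(541,131)],[(141,114),(214,151),(199,174),(134,146)]),('far',[(612,182),(630,188),(578,233),(590,256)],[(301,75),(383,78),(384,116),(301,114)])]:
    print(n,onz(*s(*np.mean(so,0)),.02),onz(*d(*np.mean(do,0)),.02),tri(s(*np.mean(so,0)),d(*np.mean(do,0))))
```

```text
(-1, -1) [array([ 0.4212, -0.2147,  0.018 ]), array([ 0.4025, -0.2256,  0.018 ])] (array([ 0.4111, -0.2153,  0.0078]), [np.float64(0.001839820759151867), np.float64(0.001839820759151833)])
(1, -1) [array([ 0.719 , -0.2117,  0.018 ]), array([ 0.7067, -0.2223,  0.018 ])] (array([ 0.715 , -0.2136,  0.0111]), [np.float64(0.0027899416775548206), np.float64(0.0027899416775550136)])
(1, 1) [array([0.7217, 0.0898, 0.018 ])] 
(-1, 1) [array([0.4095, 0.0845, 0.018 ]), array([0.3956, 0.0783, 0.018 ])] (array([0.4017, 0.0871, 0.0107]), [np.float64(0.0004552275747761978), np.float64(0.0004552275747763574)])
jig [ 0.5612 -0.0636  0.0143] [-2.3428 -2.0892  0.2627 -1.7907 -1.6063  0.1706  0.8411 -2.3219  0.2337
 -2.0389  0.76   -1.1366 -0.0796 -2.5393]
grip top (array([ 0.4435, -0.3007,  0.095 ]), [np.float64(0.00032780866059170364), np.float64(0.0003278086605918403)])
near [0.4154 0.3594 0.02  ] [0.4125 0.3457 0.02  ] (array([0.4165, 0.3566, 0.0172]), [np.float64(0.004151060323958223), np.float64(0.00415106032395825)])
far [0.6139 0.3082 0.02  ] [0.615  0.3005 0.02  ] (array([0.6163, 0.305 , 0.02  ]), [np.float64(0.0027933309347711785), np.float64(0.002793330934771179)])
```

{"name": "arm_command", "arguments": {
  "increments": [
    {"slide": [0.04,-0.014,0.02],"yaw": -0.15,"gripper": 1},
    {"slide": [0.09,-0.03,0.04],"yaw": -0.32},
    {"slide": [0.14,-0.05,0.06],"yaw": -0.49},
    {"slide": [0.19,-0.07,0.08],"yaw": -0.66},
    {"slide": [0.24,-0.09,0.1],"yaw": -0.83},
    {"slide": [0.3,-0.106,0.12],"yaw": -1.0},
    {"slide": [0.3,-0.106,0.12],"yaw": -1.157},
    {"slide": [0.3,-0.106,0.12],"yaw": -1.157}
  ]
}}

```text
invalid input
```

Run:
```python
from h import *
snap('wrist','w1'); o=readout.get_obs(); print(o['ee_pos'],o['eef_rot'],o['time_s'])
print(proj('w1',[(.4165,.3566,.04),(.6163,.305,.04),(.5612,-.0636,.018)]))
```

```text
[0.21403021 0.5064849  0.20512185] [-3.14093270e+00 -4.79234701e-05  2.74177239e+00] 0.2
[[269.91569587 357.97119986]
 [294.3957095  463.43685996]
 [ 87.05593586 487.44516426]]
```

View pics/w1.png

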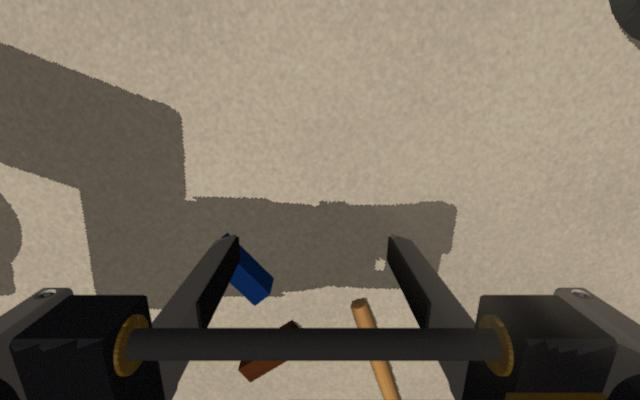

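The wrist view shows the blue bar at (250,270) and the hammer handle. The move was refused, so the camera had not moved. I'll retry with every field filled in.

{"name": "arm_command", "arguments": {
  "increments": [
    {"slide": [0.04,-0.014,0.02],"yaw": -0.15,"gripper": 1.0},
    {"slide": [0.09,-0.03,0.04],"yaw": -0.32,"gripper": 1.0},
    {"slide": [0.14,-0.05,0.06],"yaw": -0.49,"gripper": 1.0},
    {"slide": [0.19,-0.07,0.08],"yaw": -0.66,"gripper": 1.0},
    {"slide": [0.24,-0.09,0.1],"yaw": -0.83,"gripper": 1.0},
    {"slide": [0.3,-0.106,0.12],"yaw": -1.0,"gripper": 1.0},
    {"slide": [0.3,-0.106,0.12],"yaw": -1.157,"gripper": 1.0},
    {"slide": [0.3,-0.106,0.12],"yaw": -1.157,"gripper": 1.0}
  ],
  "grip_force": 20
}}

```text
time_s: 1.2
ee_pos: [0.5144, 0.4003, 0.3248]
eef_rot: [-3.141, 0.0, 1.585]
force: [0.0, -0.4, -0.3]
grip_width: 0.0939
```

Run:
```python
from h import *
snap('wrist','w1'); print(proj('w1',[(.4165,.3566,.04),(.6163,.305,.04),(.5612,-.0636,.018)]))
```

```text
[[249.44716074 194.01696136]
 [374.81819595 226.57198105]
 [332.44679583 392.26024503]]
```

{"name": "arm_command", "arguments": {
  "increments": [
    {"slide": [0.015,-0.06,0.0],"yaw": 0.0,"gripper": 1.0},
    {"slide": [0.03,-0.12,0.0],"yaw": 0.0,"gripper": 1.0},
    {"slide": [0.045,-0.18,0.0],"yaw": 0.0,"gripper": 1.0},
    {"slide": [0.06,-0.24,0.0],"yaw": 0.0,"gripper": 1.0},
    {"slide": [0.075,-0.3,0.0],"yaw": 0.0,"gripper": 1.0},
    {"slide": [0.085,-0.33,0.0],"yaw": 0.0,"gripper": 1.0},
    {"slide": [0.085,-0.33,0.0],"yaw": 0.0,"gripper": 1.0},
    {"slide": [0.085,-0.33,0.0],"yaw": 0.0,"gripper": 1.0}
  ]
}}

```text
time_s: 2.25
ee_pos: [0.5986, 0.0718, 0.3255]
eef_rot: [-3.142, -0.0, 1.588]
force: [-0.6, 0.3, -0.4]
grip_width: 0.094
```

Run:
```python
from h import *
snap('wrist','w2'); print(proj('w2',[(.5612,-.0636,.018),(.618,-.005,.018)]))
a=load('w1')['color'][100:340]; b=load('w2')['color'][40:400]
cv2.imwrite('pics/w12.png',np.vstack([a,b])[:,:,::-1])
```

```text
[[289.3236948  242.56198378]
 [323.25516794 210.72566278]]
```

View pics/w12.png

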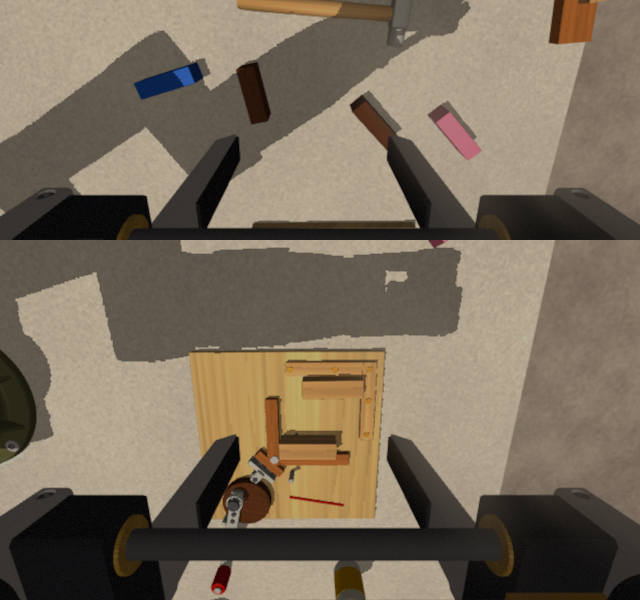

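The top strip shows the walnut bars at w1 (253,193) and (375,220). The lower part shows the open jig: board corners (190,152) and (385,150), both oak bars, the jaw, and the red grip at (221,380). I'll enlarge the jig and fit the bars by their silhouettes in three views.

```bash
cat > fit.py <<'E'
from h import *
from scipy.optimize import minimize
def mask(f):
    h=cv2.cvtColor(load(f)['color'].copy(),cv2.COLOR_RGB2HSV).astype(int)
    return ((h[...,2]<110)&(h[...,1]>95)&((h[...,0]<14)|(h[...,0]>172)))
def box(p,z=0,L=.092,W=.028,H=.04):
    c,s=np.cos(p[2]),np.sin(p[2])
    return [(p[0]+c*a*L/2-s*b*W/2,p[1]+s*a*L/2+c*b*W/2,z+k*H) for a in(-1,1) for b in(-1,1) for k in(0,1)]
def cost(p,fs,c0,M):
    t=0
    for f in fs:
        S=4; im=np.zeros((400*S,640*S),np.uint8)
        cv2.fillConvexPoly(im,cv2.convexHull(np.round(proj(f,box(p))*S).astype(np.int32)),255)
        im=cv2.resize(im,(640,400),interpolation=cv2.INTER_AREA)/255.
        u,v=proj(f,(c0[0],c0[1],.02))[0].astype(int); r=45
        sl=np.s_[max(v-r,0):v+r,max(u-r,0):u+r]
        t+=np.abs(im[sl]-M[f][sl]).sum()/im.sum()
    return t
def fit(c0,yaws,fs):
    M={f:mask(f) for f in fs}; best=None
    for y in yaws:
        x0=np.array([*c0,y]); r=minimize(cost,x0,args=(fs,c0,M),method='Nelder-Mead',options=dict(initial_simplex=[x0,x0+[.012,0,0],x0+[0,.012,0],x0+[0,0,.25]],xatol=3e-4,fatol=1e-3))
        if best is None or r.fun<best.fun: best=r
    return best.x,best.fun/len(fs)
E
python3 - <<'E'
from fit import *
print('near',fit((.4165,.357),(1.6,2.0,1.2),['scene0','side0','w1']))
print('near w',fit((.4165,.357),(1.6,2.0,1.2),['w1']))
print('far',fit((.616,.305),(2.,2.3,2.6),['scene0','side0']))
crop('w2',185,140,390,330,3.1,'c3')
E
```

```text
near (array([0.41921959, 0.35348719, 1.78454806]), np.float64(0.6043041079917542))
near w (array([0.42051544, 0.35219495, 1.78495613]), np.float64(0.11728856502114206))
far (array([0.61619115, 0.30240685, 2.235682  ]), np.float64(1.586153085176531))
```

View pics/c3.png

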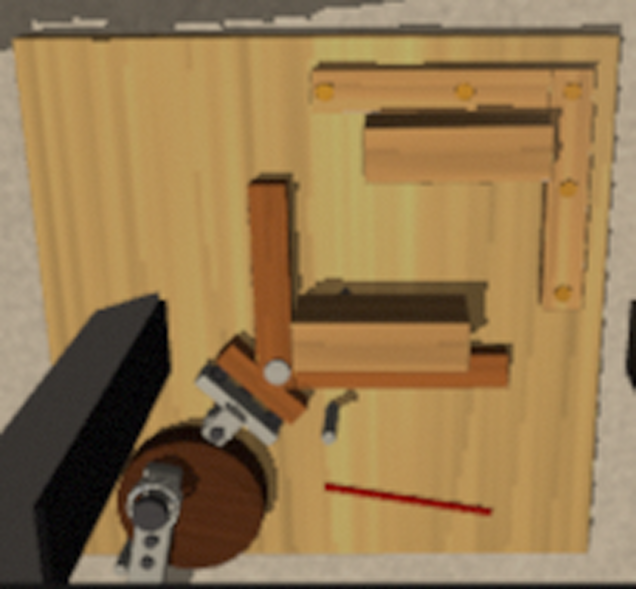

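Run:
```python
from h import *
from scipy.optimize import least_squares
np.set_printoptions(precision=4,suppress=True)
w=lambda x,y:('w2',(185+(x+.5)/3.1-.5,140+(y+.5)/3.1-.5))
cs={(-155,155,18):(15,38),(155,155,18):(618,32),(155,-155,18):(587,552),(118,118,32):(555,110)}
def res(p):
    c,q=np.cos(p[2]),np.sin(p[2]);r=[]
    for k,o in cs.items():
        r+=list(proj('w2',[p[0]+.001*(c*k[0]-q*k[1]),p[1]+.001*(q*k[0]+c*k[1]),k[2]/1000])[0]-w(*o)[1])
    return r
r=least_squares(res,[.56,-.06,0]);p=r.x;print('jig',p,r.fun)
c,q=np.cos(p[2]),np.sin(p[2])
def J(uv,z):
    P=onz(*w(*uv),z); d=P[:2]-p[:2]; return P,1000*np.array([c*d[0]+q*d[1],-q*d[0]+c*d[1]])
for n,uv,z in [('far TL',(365,128),.058),('far BL',(365,182),.058),('far BR',(551,182),.058),('far TR',(553,126),.058),('near TL',(292,322),.058),('near TR',(470,322),.058),('near BR',(470,370),.058),('jaw leg TL',(250,184),.032),('jaw leg TR',(290,182),.032),('jaw leg R low',(292,290),.032),('xfence in mid',(548,220),.032),('xfence low',(543,305),.032),('jawleg2 TR',(510,347),.032),('jawleg2 BR',(508,385),.032),('yf in',(320,110),.032)]:
    print(n,*J(uv,z))
def Wd(x,y): return p[:2]+.001*np.array([c*x-q*y,q*x+c*y])
print('pivot',Wd(-91,-91),'grip0',Wd(-91+150*np.cos(-1.78),-91+150*np.sin(-1.78)))
```

```text
jig [ 0.5617 -0.0618  0.0216] [-1.0512 -0.5976  1.5121  0.4186  0.9958  0.1264 -1.2937  0.3057]
far TL [0.5841 0.0543 0.058 ] [ 24.9679 115.5486]
far BL [0.5843 0.0273 0.058 ] [24.5789 88.6297]
far BR [0.675  0.0289 0.058 ] [115.2281  88.1929]
far TR [0.6741 0.0568 0.058 ] [115.0257 116.1008]
near TL [ 0.5477 -0.0475  0.058 ] [-13.6919  14.5881]
near TR [ 0.6384 -0.046   0.058 ] [77.0223 14.1341]
near BR [ 0.6394 -0.073   0.058 ] [ 77.487  -12.9168]
jaw leg TL [0.5242 0.0178 0.032 ] [-35.6963  80.3742]
jaw leg TR [0.5449 0.0192 0.032 ] [-15.0256  81.348 ]
jaw leg R low [ 0.545  -0.0408  0.032 ] [-16.1795  21.3945]
xfence in mid [0.6792 0.0008 0.032 ] [118.8483  60.0681]
xfence low [ 0.6795 -0.0472  0.032 ] [118.119  12.064]
jawleg2 TR [ 0.663  -0.0722  0.032 ] [101.1384 -12.5676]
jawleg2 BR [ 0.6631 -0.0951  0.032 ] [100.708  -35.5264]
yf in [0.5606 0.0572 0.032 ] [  1.4969 119.0373]
pivot [ 0.4726 -0.1547] grip0 [ 0.4447 -0.3021]
```

{"name": "arm_command", "arguments": {
  "increments": [
    {"slide": [-0.03,0.047,0.0],"yaw": 0.05,"gripper": 0.8},
    {"slide": [-0.06,0.094,-0.02],"yaw": 0.1,"gripper": 0.8},
    {"slide": [-0.09,0.141,-0.04],"yaw": 0.15,"gripper": 0.8},
    {"slide": [-0.12,0.188,-0.06],"yaw": 0.2,"gripper": 0.8},
    {"slide": [-0.15,0.235,-0.08],"yaw": 0.2,"gripper": 0.8},
    {"slide": [-0.179,0.2815,-0.11],"yaw": 0.2,"gripper": 0.8},
    {"slide": [-0.179,0.2815,-0.16],"yaw": 0.2,"gripper": 0.8},
    {"slide": [-0.179,0.2815,-0.21],"yaw": 0.2,"gripper": 0.8}
  ]
}}

```text
time_s: 3.3
ee_pos: [0.4185, 0.3537, 0.1144]
eef_rot: [3.141, -0.0, 1.789]
force: [0.8, 0.5, -0.5]
grip_width: 0.0751
```

Run:
```python
from fit import *
snap('wrist','w3')
o=readout.get_obs();print(o['ee_pos'],o['eef_rot'][2],proj('w3',(.42,.3525,.04)))
print(fit((.42,.3525),(1.785,1.6,2.0),['w3']), mask('w3').sum())
for uv in [(348,380)]: print('glue',onz('w2',uv,.15),onz('w2',uv,.05),onz('scene0',(222,240),.15))
print(fit((.616,.303),(2.2,2.4,2.6),['w1']))
```

```text
[0.41636648 0.35158376 0.10779652] 1.7884585838092704 [[313.40076646 212.31968569]]
(array([0.41852895, 0.36112755, 1.77954713]), np.float64(0.041257016793460624)) 4359
glue [ 0.65547936 -0.22044065  0.15      ] [ 0.67173347 -0.32641849  0.05      ] [ 0.68544365 -0.34449322  0.15      ]
(array([0.6182692 , 0.30514959, 2.28413573]), np.float64(0.24056638277861953))
```

```bash
sed -i 's/r=45/r=R/; s/def cost/R=45\ndef cost/' fit.py
python3 - <<'E'
import fit; from fit import *
fit.R=130
o=readout.get_obs();print(o['ee_pos'],o['eef_rot'],np.abs(o['joint_vel']).max())
snap('wrist','w4')
for f in('w3','w4'): print(fit.fit((.42,.3525),(1.785,),[f]))
o=readout.get_obs();print(o['ee_pos'],o['eef_rot'],np.abs(o['joint_vel']).max())
E
```

```text
[0.41636648 0.35158376 0.10779652] [-3.13402046  0.00332787  1.78845858] 0.16845383552551493Traceback (most recent call last):
  File "<stdin>", line 5, in <module>
AttributeError: 'function' object has no attribute 'fit'
```

Run:
```python
import fit as F; from h import *
F.R=130
for f in('w3','w4'): print(F.fit((.42,.3525),(1.785,),[f]))
o=readout.get_obs();print(o['ee_pos'],o['eef_rot'],np.abs(o['joint_vel']).max())
```

```text
(array([0.42024831, 0.35349426, 1.77722712]), np.float64(0.09574972099381607))
(array([0.42013505, 0.3529263 , 1.78713017]), np.float64(0.07584672281042562))
[0.41705859 0.35163315 0.1111307 ] [-3.13423245  0.00322369  1.78770817] 0.09806657610609479
```

{"name": "arm_command", "arguments": {
  "increments": [
    {"slide": [0,0,-0.04],"yaw": 0.0,"gripper": 0.8},
    {"slide": [0,0,-0.08],"yaw": 0.0,"gripper": 0.8},
    {"slide": [0,0,-0.097],"yaw": 0.0,"gripper": 0.8},
    {"slide": [0,0,-0.097],"yaw": 0.0,"gripper": 0.8},
    {"slide": [0,0,-0.097],"yaw": 0.0,"gripper": 0.2},
    {"slide": [0,0,-0.097],"yaw": 0.0,"gripper": 0.2},
    {"slide": [0,0,-0.097],"yaw": 0.0,"gripper": 0.2},
    {"slide": [0,0,-0.097],"yaw": 0.0,"gripper": 0.2}
  ],
  "grip_force": 20
}}

```text
time_s: 4.4
ee_pos: [0.4202, 0.3522, 0.0187]
eef_rot: [3.141, -0.0, 1.785]
force: [0.3, -0.8, -0.1]
grip_width: 0.0386
```

{"name": "arm_command", "arguments": {
  "increments": [
    {"slide": [0,0,0],"yaw": 0.0,"gripper": 0.2},
    {"slide": [0,0,0],"yaw": 0.0,"gripper": 0.2},
    {"slide": [0,0,0],"yaw": 0.0,"gripper": 0.2},
    {"slide": [0,0,0],"yaw": 0.0,"gripper": 0.2},
    {"slide": [0,0,0.04],"yaw": 0.0,"gripper": 0.2},
    {"slide": [0,0,0.1],"yaw": 0.0,"gripper": 0.2},
    {"slide": [0,0,0.13],"yaw": 0.0,"gripper": 0.2}
  ]
}}

```text
time_s: 5.28
ee_pos: [0.4206, 0.3525, 0.1514]
eef_rot: [3.139, -0.001, 1.785]
force: [-0.3, -0.2, -1.3]
grip_width: 0.028
```

{"name": "arm_command", "arguments": {
  "increments": [
    {"slide": [0.02,-0.05,0],"yaw": -0.03,"gripper": 0.2},
    {"slide": [0.042,-0.1,0],"yaw": -0.06,"gripper": 0.2},
    {"slide": [0.063,-0.15,0],"yaw": -0.09,"gripper": 0.2},
    {"slide": [0.083,-0.2,0],"yaw": -0.12,"gripper": 0.2},
    {"slide": [0.104,-0.25,0],"yaw": -0.15,"gripper": 0.2},
    {"slide": [0.125,-0.3,0],"yaw": -0.18,"gripper": 0.2},
    {"slide": [0.1448,-0.3482,-0.02],"yaw": -0.193,"gripper": 0.2},
    {"slide": [0.1448,-0.3482,-0.04],"yaw": -0.193,"gripper": 0.2}
  ]
}}

```text
time_s: 6.28
ee_pos: [0.5656, 0.0009, 0.1075]
eef_rot: [3.141, 0.0, 1.588]
force: [-0.2, 0.3, -0.3]
grip_width: 0.028
```

{"name": "arm_command", "arguments": {
  "increments": [
    {"slide": [0,0,0],"yaw": 0,"gripper": 0.2},
    {"slide": [0,0,0],"yaw": 0,"gripper": 0.2}
  ]
}}

```text
time_s: 6.52
ee_pos: [0.5651, 0.0044, 0.1092]
eef_rot: [3.141, 0.0, 1.593]
force: [0.9, 0.4, -1.3]
grip_width: 0.0278
```

Run:
```python
from h import *
snap('wrist','w5');snap('side','s5');snap('scene','c5')
o=readout.get_obs();print(o['ee_pos'],o['eef_rot'])
a=load('w5')['color'][:,80:560]; b=cv2.resize(load('s5')['color'][160:275,240:420],None,fx=2.6,fy=2.6)
a=cv2.resize(a,None,fx=.975,fy=.8)
b=b[:,:468]; cv2.imwrite('pics/m5.png',np.vstack([a[:,:468],b[:280]])[:,:,::-1])
```

```text
[0.56517172 0.00442903 0.10937426] [3.14020416e+00 1.05326656e-04 1.59264397e+00]
```

View pics/m5.png

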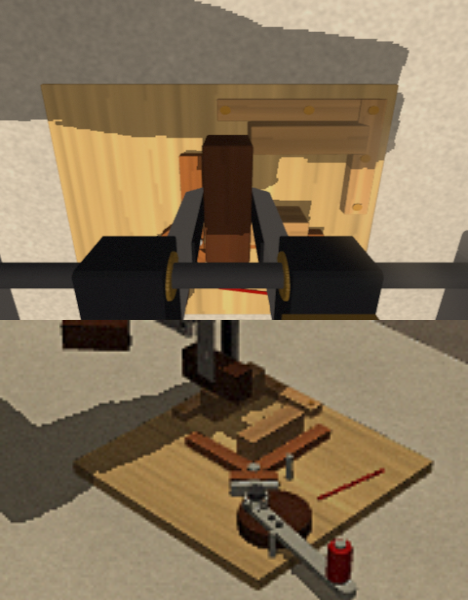

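The bar is held centred over the left place. The wrist view shows the board's far corners at about w5 (122,105) and (487,105), and the held bar's far end at about (314,172). I'll check these against the model, then lower.

Run:
```python
from h import *
p=(.5617,-.0618,.0216);c,q=np.cos(p[2]),np.sin(p[2])
W=lambda x,y,z:(p[0]+.001*(c*x-q*y),p[1]+.001*(q*x+c*y),z/1000)
print(proj('w5',[W(-155,155,18),W(155,155,18),W(118,118,32),W(25,88.4,58)]).round(1))
# held bar: far-end top corners/bottom
z=.0913*1000
print(proj('w5',[W(4.5-14,66+46,z),W(4.5+14,66+46,z),W(4.5-14,66+46,z+40),W(4.5+14,66+46,z+40)]).round(1))
```

```text
[[121.1 103.7]
 [491.  103.9]
 [448.4 150.3]
 [338.  193. ]]
[[289.9 171.2]
 [332.9 171.2]
 [284.6 185.8]
 [337.8 185.8]]
```

{"name": "arm_command", "arguments": {
  "increments": [
    {"slide": [0,0,-0.02],"yaw": 0,"gripper": 0.2},
    {"slide": [0,0,-0.04],"yaw": 0,"gripper": 0.2},
    {"slide": [0,0,-0.055],"yaw": 0,"gripper": 0.2},
    {"slide": [0,0,-0.065],"yaw": 0,"gripper": 0.2},
    {"slide": [0,0,-0.07],"yaw": 0,"gripper": 0.2},
    {"slide": [0,0,-0.071],"yaw": 0,"gripper": 0.2},
    {"slide": [0,0,-0.071],"yaw": 0,"gripper": 0.2}
  ]
}}

```text
time_s: 7.55
ee_pos: [0.5651, 0.0039, 0.0379]
eef_rot: [3.141, 0.0, 1.592]
force: [-1.0, -0.2, -0.1]
grip_width: 0.0279
```

{"name": "arm_command", "arguments": {
  "increments": [
    {"slide": [0,0,-0.001],"yaw": 0,"gripper": 0.5},
    {"slide": [0,0,-0.001],"yaw": 0,"gripper": 0.5},
    {"slide": [0,0,0],"yaw": 0,"gripper": 0.5},
    {"slide": [0,0,0.02],"yaw": 0,"gripper": 0.5},
    {"slide": [0,0,0.05],"yaw": 0,"gripper": 0.5},
    {"slide": [0,0,0.1],"yaw": 0,"gripper": 0.5},
    {"slide": [0.0,0.03,0.13],"yaw": 0.1,"gripper": 0.7}
  ]
}}

```text
time_s: 8.43
ee_pos: [0.5654, 0.0331, 0.17]
eef_rot: [3.139, 0.0, 1.691]
force: [0.2, 0.5, -0.1]
grip_width: 0.0541
```

{"name": "arm_command", "arguments": {
  "increments": [
    {"slide": [0.01,0.05,0],"yaw": 0.12,"gripper": 0.8},
    {"slide": [0.02,0.1,0],"yaw": 0.24,"gripper": 0.8},
    {"slide": [0.03,0.15,0],"yaw": 0.36,"gripper": 0.8},
    {"slide": [0.04,0.2,0],"yaw": 0.48,"gripper": 0.8},
    {"slide": [0.05,0.25,-0.01],"yaw": 0.57,"gripper": 0.8},
    {"slide": [0.052,0.27,-0.03],"yaw": 0.57,"gripper": 0.8},
    {"slide": [0.052,0.27,-0.04],"yaw": 0.57,"gripper": 0.8},
    {"slide": [0.052,0.27,-0.04],"yaw": 0.57,"gripper": 0.8}
  ]
}}

```text
time_s: 9.43
ee_pos: [0.6167, 0.3028, 0.127]
eef_rot: [-3.14, -0.0, 2.261]
force: [0.0, -1.4, 0.1]
grip_width: 0.0751
```

Run:
```python
import fit as F; from h import *
F.R=130
snap('wrist','w6');snap('side','s6');snap('scene','c6')
print(F.fit((.617,.304),(2.2,2.3),['w6']))
o=readout.get_obs();print(o['ee_pos'],o['eef_rot'],o['time_s'])
cv2.imwrite('pics/m6.png',np.vstack([load('w6')['color'],cv2.resize(load('c6')['color'][200:275,270:390],None,fx=2.6,fy=2.6)[:, :640] if 0 else cv2.resize(load('c6')['color'][195:280,220:420],(470,200))[:, :].repeat(1,1) if 0 else cv2.copyMakeBorder(cv2.resize(load('c6')['color'][195:275,250:400],(375,200),interpolation=cv2.INTER_CUBIC),0,0,0,265,cv2.BORDER_CONSTANT)])[:,:,::-1])
```

```text
(array([0.61935694, 0.30541525, 2.30849495]), np.float64(0.20610921757783815))
[0.61741748 0.30297107 0.12869128] [3.14021596e+00 4.69740144e-04 2.26052544e+00] 9.575
```

View pics/m6.png

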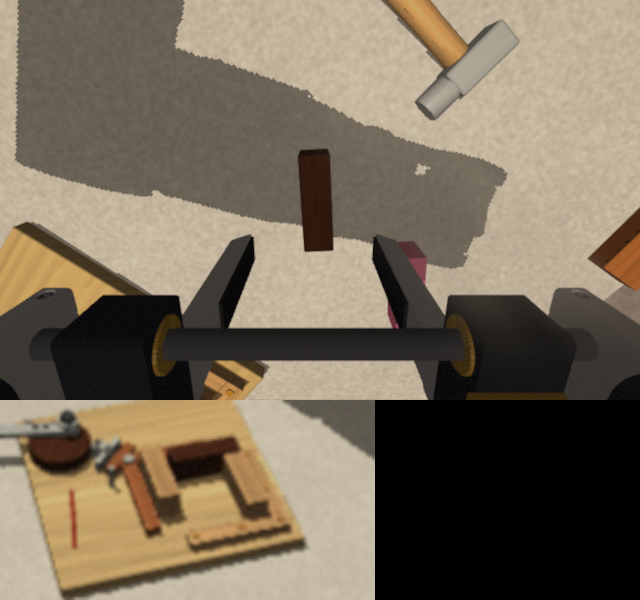

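The first bar lies flat in the left place between the oaks. The second bar is seen from above, its top face running from w6 (300,158)/(329,157) to (305,250)/(333,250).

Run:
```python
from h import *
P=[onz('w6',u,.04)[:2] for u in [(299.5,157),(329.5,156),(304.5,250.5),(333.5,250)]]
P=np.array(P);d=(P[0]+P[1]-P[2]-P[3])/2;print(P.mean(0),np.linalg.norm(d),np.linalg.norm(P[0]-P[1]),np.arctan2(d[1],d[0]))
import fit as F
print(proj('w6',F.box((.6194,.3054,2.3085))).round())
```

```text
[0.61958863 0.30567053] 0.08906628534591748 0.025988297776419936 2.3105428791423552
[[331. 235.]
 [333. 251.]
 [305. 236.]
 [304. 252.]
 [328. 148.]
 [330. 154.]
 [300. 150.]
 [298. 156.]]
```

{"name": "arm_command", "arguments": {
  "increments": [
    {"slide": [0.0027,0.0012,-0.04],"yaw": 0.048,"gripper": 0.6},
    {"slide": [0.0027,0.0012,-0.08],"yaw": 0.048,"gripper": 0.6},
    {"slide": [0.0027,0.0012,-0.109],"yaw": 0.048,"gripper": 0.6},
    {"slide": [0.0027,0.0012,-0.109],"yaw": 0.048,"gripper": 0.2},
    {"slide": [0.0027,0.0012,-0.109],"yaw": 0.048,"gripper": 0.2},
    {"slide": [0.0027,0.0012,-0.109],"yaw": 0.048,"gripper": 0.2},
    {"slide": [0.0027,0.0012,-0.109],"yaw": 0.048,"gripper": 0.2},
    {"slide": [0.0027,0.0012,-0.109],"yaw": 0.048,"gripper": 0.2}
  ]
}}

```text
time_s: 10.58
ee_pos: [0.6204, 0.3053, 0.0203]
eef_rot: [3.139, 0.001, 2.31]
force: [-0.5, -0.6, 8.2]
grip_width: 0.0279
```

{"name": "arm_command", "arguments": {
  "increments": [
    {"slide": [0,0,0],"yaw": 0.0,"gripper": 0.2},
    {"slide": [0,0,0],"yaw": 0.0,"gripper": 0.2},
    {"slide": [0,0,0],"yaw": 0.0,"gripper": 0.2},
    {"slide": [0,0,0],"yaw": 0.0,"gripper": 0.2},
    {"slide": [0,0,0.04],"yaw": 0.0,"gripper": 0.2},
    {"slide": [0,0,0.1],"yaw": 0.0,"gripper": 0.2},
    {"slide": [0,0,0.13],"yaw": 0.0,"gripper": 0.2}
  ]
}}

```text
time_s: 11.45
ee_pos: [0.6203, 0.3055, 0.1528]
eef_rot: [3.137, 0.002, 2.31]
force: [-0.4, -0.4, -1.2]
grip_width: 0.0278
```

{"name": "arm_command", "arguments": {
  "increments": [
    {"slide": [0.006,-0.05,0],"yaw": -0.12,"gripper": 0.2},
    {"slide": [0.012,-0.105,0],"yaw": -0.24,"gripper": 0.2},
    {"slide": [0.018,-0.16,0],"yaw": -0.36,"gripper": 0.2},
    {"slide": [0.024,-0.215,0],"yaw": -0.48,"gripper": 0.2},
    {"slide": [0.03,-0.27,0],"yaw": -0.6,"gripper": 0.2},
    {"slide": [0.0389,-0.32,0],"yaw": -0.718,"gripper": 0.2},
    {"slide": [0.0389,-0.3282,-0.02],"yaw": -0.718,"gripper": 0.2},
    {"slide": [0.0389,-0.3282,-0.04],"yaw": -0.718,"gripper": 0.2}
  ]
}}

```text
time_s: 12.45
ee_pos: [0.6582, -0.0229, 0.1073]
eef_rot: [-3.141, -0.0, 1.592]
force: [0.4, 0.6, -1.0]
grip_width: 0.0274
```

{"name": "arm_command", "arguments": {
  "increments": [
    {"slide": [0,0,0],"yaw": 0,"gripper": 0.2},
    {"slide": [0,0,0],"yaw": 0,"gripper": 0.2},
    {"slide": [0,0,0],"yaw": 0,"gripper": 0.2}
  ]
}}

```text
time_s: 12.82
ee_pos: [0.6588, -0.0223, 0.1093]
eef_rot: [3.14, 0.0, 1.593]
force: [-0.1, -0.3, -1.1]
grip_width: 0.0278
```

Run:
```python
from h import *
snap('wrist','w7');snap('side','s7')
o=readout.get_obs();print(o['ee_pos'],o['eef_rot'])
p=(.5617,-.0618,.0216);c,q=np.cos(p[2]),np.sin(p[2])
W=lambda x,y,z:(p[0]+.001*(c*x-q*y),p[1]+.001*(q*x+c*y),z/1000)
for z in (91,131): print(proj('w7',[W(97.5-14,83,z),W(97.5+14,83,z)]).round())
print('far oak top front edge',proj('w7',[W(25,88.4,58),W(115,88.4,58)]).round())
cv2.imwrite('pics/m7.png',np.vstack([load('w7')['color'][60:340],cv2.resize(load('s7')['color'][170:295,230:480],(640,320),interpolation=cv2.INTER_CUBIC)])[:,:,::-1])
```

```text
[ 0.65870197 -0.02271733  0.10905983] [3.14067881e+00 9.29101352e-05 1.59236816e+00]
[[290. 171.]
 [333. 171.]]
[[284. 186.]
 [338. 186.]]
far oak top front edge [[215. 156.]
 [335. 156.]]
```

View pics/m7.png

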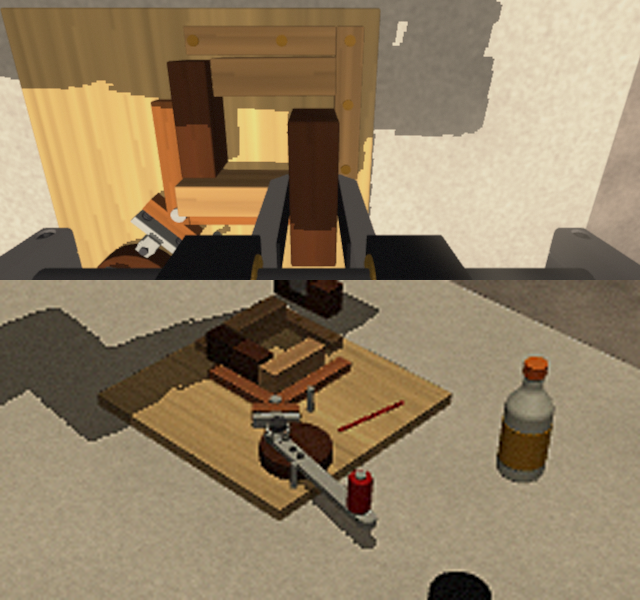

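The held bar's far end is at w7 (289–338,168), as predicted. The right place beside the fence is clear, so I lower. I'll also triangulate the glue cap for the lever path.

{"name": "arm_command", "arguments": {
  "increments": [
    {"slide": [0,0,-0.02],"yaw": 0,"gripper": 0.2},
    {"slide": [0,0,-0.04],"yaw": 0,"gripper": 0.2},
    {"slide": [0,0,-0.055],"yaw": 0,"gripper": 0.2},
    {"slide": [0,0,-0.065],"yaw": 0,"gripper": 0.2},
    {"slide": [0,0,-0.07],"yaw": 0,"gripper": 0.2},
    {"slide": [0,0,-0.071],"yaw": 0,"gripper": 0.2},
    {"slide": [0,0,-0.071],"yaw": 0,"gripper": 0.2}
  ]
}}

```text
time_s: 13.8
ee_pos: [0.6588, -0.0231, 0.038]
eef_rot: [3.14, 0.0, 1.592]
force: [-0.2, -1.0, 2.1]
grip_width: 0.0281
```

Run:
```python
from h import *
print('glue cap',tri(('side0',(439,202)),('scene0',(221,237))),'base scene',onz('scene0',(226,274),0))
```

```text
glue cap (array([ 0.67235284, -0.34729434,  0.14814467]), [np.float64(0.0013468883108165798), np.float64(0.0013468883108166648)]) base scene [ 0.678893   -0.35195673  0.        ]
```

{"name": "arm_command", "arguments": {
  "increments": [
    {"slide": [0,0,-0.001],"yaw": 0,"gripper": 0.48},
    {"slide": [0,0,-0.001],"yaw": 0,"gripper": 0.48},
    {"slide": [0,0,0],"yaw": 0,"gripper": 0.48},
    {"slide": [0,0,0.02],"yaw": 0,"gripper": 0.48},
    {"slide": [0,0,0.05],"yaw": 0,"gripper": 0.48},
    {"slide": [0,0,0.1],"yaw": 0,"gripper": 0.48},
    {"slide": [0,0,0.15],"yaw": 0,"gripper": 0.48}
  ]
}}

```text
time_s: 14.68
ee_pos: [0.6583, -0.0231, 0.1906]
eef_rot: [3.14, 0.0, 1.592]
force: [1.0, 0.4, -0.4]
grip_width: 0.0449
```

{"name": "arm_command", "arguments": {
  "increments": [
    {"slide": [-0.04,-0.04,0.02],"yaw": -0.05,"gripper": 0.55},
    {"slide": [-0.08,-0.08,0.02],"yaw": -0.1,"gripper": 0.55},
    {"slide": [-0.12,-0.12,0.02],"yaw": -0.15,"gripper": 0.55},
    {"slide": [-0.15,-0.16,0.02],"yaw": -0.21,"gripper": 0.55},
    {"slide": [-0.18,-0.2,0.02],"yaw": -0.21,"gripper": 0.55},
    {"slide": [-0.2,-0.24,0.0],"yaw": -0.21,"gripper": 0.55},
    {"slide": [-0.2137,-0.2793,-0.02],"yaw": -0.21,"gripper": 0.55},
    {"slide": [-0.2137,-0.2793,-0.03],"yaw": -0.21,"gripper": 0.55}
  ]
}}

```text
time_s: 15.68
ee_pos: [0.4438, -0.3043, 0.1578]
eef_rot: [3.141, 0.0, 1.379]
force: [0.1, 0.5, 0.1]
grip_width: 0.0515
```

Run:
```python
from h import *
snap('wrist','w8');snap('scene','c8');snap('side','s8')
o=readout.get_obs();print(o['ee_pos'],o['eef_rot'],o['time_s'])
print('jar',tri(('scene0',(177,198)),('side0',(408.5,290))))
print('grip pred',proj('w8',[(.4447,-.3021,.094),(.4447,-.3021,.052)]))
cv2.imwrite('pics/m8.png',np.vstack([load('w8')['color'],cv2.copyMakeBorder(cv2.resize(load('c8')['color'][185:285,225:385],(320,200),interpolation=cv2.INTER_CUBIC),0,0,0,0,cv2.BORDER_CONSTANT) if 0 else np.hstack([cv2.resize(load(n)['color'][r:r+100,x:x+160],(320,200),interpolation=cv2.INTER_CUBIC) for n,r,x in(('c8',185,225),('s8',165,260))])])[:,:,::-1])
```

```text
[ 0.44511555 -0.30179202  0.15817254] [3.14118308e+00 4.18311445e-06 1.38212014e+00] 15.825
jar (array([ 0.39233885, -0.46954196,  0.08301766]), [np.float64(0.00045758992470026216), np.float64(0.00045758992470035535)])
grip pred [[312.72799975 212.36396984]
 [312.70252543 198.42823562]]
```

View pics/m8.png

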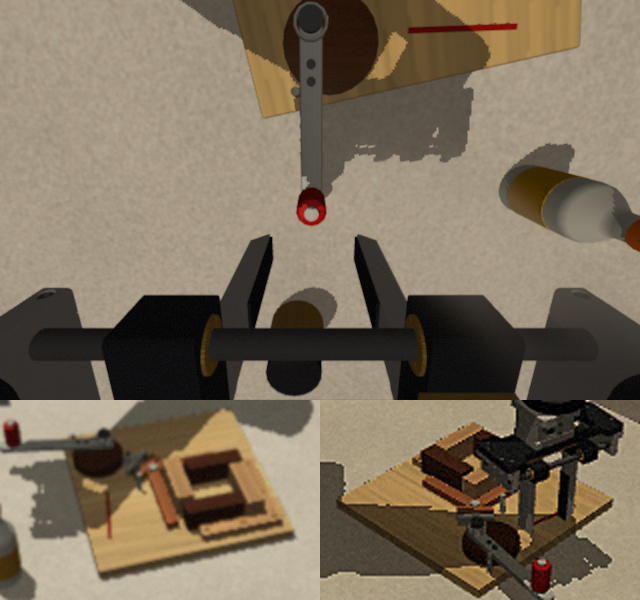

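All four bars form the ring, with both walnut bars lying flat and let go. The red grip top is at w8 (312,213), 1 px from the prediction. I'll take the grip.

{"name": "arm_command", "arguments": {
  "increments": [
    {"slide": [0,0,-0.04],"yaw": 0,"gripper": 0.55},
    {"slide": [0,0,-0.075],"yaw": 0,"gripper": 0.55},
    {"slide": [0,0,-0.097],"yaw": 0,"gripper": 0.55},
    {"slide": [0,0,-0.097],"yaw": 0,"gripper": 0.2},
    {"slide": [0,0,-0.097],"yaw": 0,"gripper": 0.1},
    {"slide": [0,0,-0.097],"yaw": 0,"gripper": 0.1},
    {"slide": [0,0,-0.097],"yaw": 0,"gripper": 0.1},
    {"slide": [0,0,-0.097],"yaw": 0,"gripper": 0.1}
  ],
  "grip_force": 40
}}

```text
time_s: 16.82
ee_pos: [0.4452, -0.3025, 0.0617]
eef_rot: [3.14, 0.001, 1.382]
force: [-2.1, 1.6, 6.9]
grip_width: 0.0253
```

Run:
```python
import numpy as np
P=np.array([.4726,-.1547]);t0=-1.78+.0216
f=lambda t:P+.15*np.array([np.cos(t0+t),np.sin(t0+t)])
for k in range(3):
    for j in range(1,9):
        t=min(.0+.08*(8*k+j),1.6); d=f(t)-f(min(.64*k,1.6)); print(k,j,d.round(4),round(t-.64*k,3))
```

```text
0 1 [ 0.0119 -0.0018] 0.08
0 2 [ 0.0238 -0.0026] 0.16
0 3 [ 0.0358 -0.0024] 0.24
0 4 [ 0.0478 -0.0013] 0.32
0 5 [0.0596 0.0007] 0.4
0 6 [0.0712 0.0037] 0.48
0 7 [0.0826 0.0076] 0.56
0 8 [0.0935 0.0125] 0.64
1 1 [0.0106 0.0057] 0.08
1 2 [0.0207 0.0122] 0.16
1 3 [0.0302 0.0195] 0.24
1 4 [0.0391 0.0275] 0.32
1 5 [0.0474 0.0362] 0.4
1 6 [0.0549 0.0455] 0.48
1 7 [0.0616 0.0554] 0.56
1 8 [0.0676 0.0659] 0.64
2 1 [0.0051 0.0109] 0.08
2 2 [0.0093 0.0221] 0.16
2 3 [0.0126 0.0336] 0.24
2 4 [0.015  0.0454] 0.32
2 5 [0.015  0.0454] 0.32
2 6 [0.015  0.0454] 0.32
2 7 [0.015  0.0454] 0.32
2 8 [0.015  0.0454] 0.32
```

{"name": "arm_command", "arguments": {
  "increments": [
    {"slide": [0.0119,-0.0018,0],"yaw": 0.08,"gripper": 0.1},
    {"slide": [0.0238,-0.0026,0],"yaw": 0.16,"gripper": 0.1},
    {"slide": [0.0358,-0.0024,0],"yaw": 0.24,"gripper": 0.1},
    {"slide": [0.0478,-0.0013,0],"yaw": 0.32,"gripper": 0.1},
    {"slide": [0.0596,0.0007,0],"yaw": 0.4,"gripper": 0.1},
    {"slide": [0.0712,0.0037,0],"yaw": 0.48,"gripper": 0.1},
    {"slide": [0.0826,0.0076,0],"yaw": 0.56,"gripper": 0.1},
    {"slide": [0.0935,0.0125,0],"yaw": 0.64,"gripper": 0.1}
  ]
}}

```text
time_s: 17.82
ee_pos: [0.5383, -0.2888, 0.0615]
eef_rot: [-3.141, -0.002, 2.025]
force: [-8.6, 9.8, 11.5]
grip_width: 0.0256
```

{"name": "arm_command", "arguments": {
  "increments": [
    {"slide": [0.0106,0.0057,0.001],"yaw": 0.08,"gripper": 0.1},
    {"slide": [0.0207,0.0122,0.0015],"yaw": 0.16,"gripper": 0.1},
    {"slide": [0.0302,0.0195,0.0015],"yaw": 0.24,"gripper": 0.1},
    {"slide": [0.0391,0.0275,0.0015],"yaw": 0.32,"gripper": 0.1},
    {"slide": [0.0474,0.0362,0.0015],"yaw": 0.4,"gripper": 0.1},
    {"slide": [0.0549,0.0455,0.0015],"yaw": 0.48,"gripper": 0.1},
    {"slide": [0.0616,0.0554,0.0015],"yaw": 0.56,"gripper": 0.1},
    {"slide": [0.0676,0.0659,0.0015],"yaw": 0.64,"gripper": 0.1}
  ]
}}

```text
time_s: 18.82
ee_pos: [0.6039, -0.2233, 0.0616]
eef_rot: [-3.14, -0.006, 2.664]
force: [-18.8, 2.7, 5.8]
grip_width: 0.0252
```

{"name": "arm_command", "arguments": {
  "increments": [
    {"slide": [0.0051,0.0109,0],"yaw": 0.08,"gripper": 0.1},
    {"slide": [0.0093,0.0221,0],"yaw": 0.16,"gripper": 0.1},
    {"slide": [0.0126,0.0336,0],"yaw": 0.24,"gripper": 0.1},
    {"slide": [0.015,0.0454,0],"yaw": 0.32,"gripper": 0.1},
    {"slide": [0.015,0.0454,0],"yaw": 0.32,"gripper": 0.1},
    {"slide": [0.015,0.0454,0],"yaw": 0.32,"gripper": 0.1}
  ]
}}

```text
time_s: 19.58
ee_pos: [0.6185, -0.1785, 0.0616]
eef_rot: [-3.141, -0.006, 2.982]
force: [-20.4, 0.3, 6.0]
grip_width: 0.0256
```

Run:
```python
from h import *
snap('wrist','w9');snap('scene','c9');snap('side','s9')
o=readout.get_obs();print(o['ee_pos'],o['eef_rot'],o['force'],o['time_s'],o['grip_width'])
d=o['ee_pos'][:2]-[.4726,-.1547];print('lever',np.arctan2(d[1],d[0])+1.7584,np.linalg.norm(d))
cv2.imwrite('pics/m9.png',np.hstack([cv2.resize(load(n)['color'][r:r+125,x:x+100],(400,500),interpolation=cv2.INTER_CUBIC) for n,r,x in(('c9',170,270),('s9',170,295))])[:,:,::-1])
```

```text
[ 0.61841835 -0.17864598  0.06162557] [-3.14147    -0.00645592  2.98152561] [-19.00546925   0.06925145   4.50053032] 19.725 0.025549989679418763
lever 1.5956348881160518 0.14777144627495545
```

View pics/m9.png

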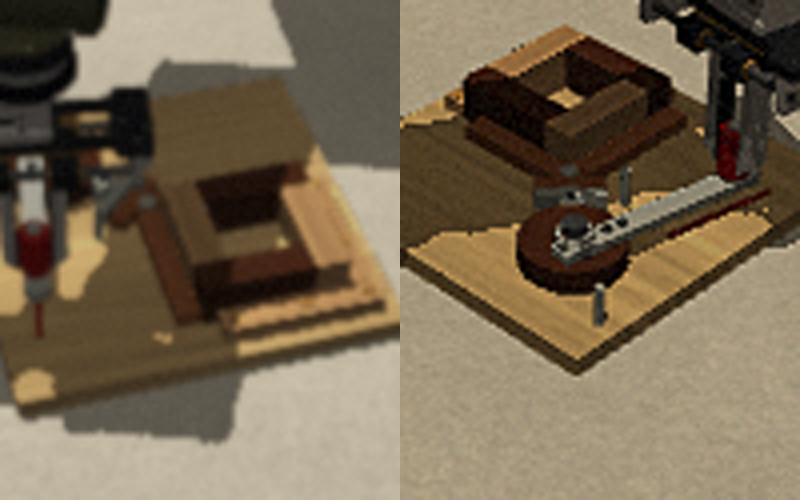

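The scene and side views show the lever over the red line and the four bars touching in a closed ring. I've used all 12 views, so the last check is numerical: the bearing of the red line against the lever.

Run:
```python
from h import *
P=np.array([.4726,-.1547])
for f,uvs in (('w2',[(185+327/3.1,140+487/3.1),(185+491/3.1,140+512/3.1)]),('w8',[(408,29.5),(517,27)])):
    a,b=[onz(f,u,.018)[:2] for u in uvs]; d=b-a
    print(f,a,b,'line ang',np.arctan2(d[1],d[0]),'bearing of ends',[np.arctan2(*(q-P)[::-1]) for q in(a,b)])
o=readout.get_obs();t=o['ee_pos'][:2]-P;print('lever',np.arctan2(t[1],t[0]), np.arctan2(t[1],t[0]+.002))
# pivot cap in w8 (311,20), height ~.06?
for z in(.05,.06,.07): print(z,onz('w8',(311,20),z))
```

```text
w2 [ 0.56276485 -0.17149228] [ 0.65982863 -0.18695067] line ang -0.15793375841065832 bearing of ends [np.float64(-0.1841302344754037), np.float64(-0.1705789284714865)]
w8 [ 0.56075817 -0.1685899 ] [ 0.66010626 -0.18575352] line ang -0.17107376582982986 bearing of ends [np.float64(-0.15627194439050676), np.float64(-0.16412354479168326)]
lever -0.16276511188394824 -0.16060080427151308
0.05 [ 0.47257617 -0.15156001  0.05      ]
0.06 [ 0.47214852 -0.15398629  0.06      ]
0.07 [ 0.47172088 -0.15641258  0.07      ]
```

{"name": "arm_command", "arguments": {
  "increments": [
    {"slide": [-0.001,0,0],"yaw": 0,"gripper": 0.1},
    {"slide": [-0.002,0,0],"yaw": 0,"gripper": 0.1},
    {"slide": [-0.002,0,0],"yaw": 0,"gripper": 0.1},
    {"slide": [-0.002,0,0],"yaw": 0,"gripper": 0.1}
  ]
}}

```text
time_s: 20.23
ee_pos: [0.6181, -0.179, 0.0619]
eef_rot: [-3.141, -0.002, 2.981]
force: [-6.2, -2.9, 0.2]
grip_width: 0.025
```

```bash
python3 -c "
from station import readout,job
o=readout.get_obs();print(o['ee_pos'],o['force'],o['grip_width']);print(job.hand_in())"
```

```text
[ 0.61812095 -0.17897315  0.06194171] [-6.19182604 -2.8861004   0.21619871] 0.024995926258763575
the job is handed in; nothing more can be done
None
```

I laid both dark walnut bars flat in the two empty places and let go of them. Then I swung the cam lever over the red line and handed in at about 20 s, still holding the red grip. I didn't touch the blue and pink look-alikes, the glue, the jar or the hammer.

**Last checks:**
- **Lever:** it points at -0.163 rad from my measured pivot. My two measurements of the red line's bearing range from -0.156 to -0.184 rad. That puts the joint value at about 1.6 rad, good to roughly 0.015 rad.
- **Grip:** the opening is 25 mm on the 26 mm grip, and the tool force is about 7 N.
- **Ring:** the last picture shows the four bars closed together. I judged the joints from that picture only and did not measure them.
- **Disagreements:** at the end of the swing the radial force reached about 20 N, because my pivot estimate was about 2 mm off. Backing off 2 mm brought it down to about 6 N. The first arm command was refused because it left out some fields, so nothing moved. Silhouette fits of the walnut bars in the scene and side views were poor, so I used wrist camera measurements for both grasps.

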